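# Reset the counter copier and hold its lid open

### The job

The counter copier shows its jam lamp: pull the front cover down all the way and push it back up until it is fully shut, which resets it. Then lift the document lid (it has a pull tab at its front) and finish with the gripper still holding it open at 60 degrees, so that I can lay the order book on the glass; the lid falls shut when let go, so never let it drop. Leave everything else on the counter where it is.

Things in the scene. Friction and masses are not known exactly. Their poses are not given: they have to be found in the camera images.
- copier: White copier, 270 (x) x 312 (y) x 175 mm high, immovable. Origin: centre of its underside; x to its rear, z up; its front looks to -x. From the front: grey front cover, deck 130 mm high with keys (x -104 to -34 mm), scanner bed 155 mm high, lid. Mid-deck is an open finger scoop, y +-68, from the cover back to x = -34, floor z = 104 mm (finger room behind the cover's bar and round the lid's tab).
- front_cover (a joint): Hinge of the grey front cover, bottom-hinged: 0 = shut, 1.05 rad = all the way down at its stop. Shut, it leans back 0.21 rad from vertical (top to the rear) and rests shut by its own weight (120 g, no latch); from about 0.4 rad on it sinks by itself to the stop. Light to move (under 2 N at its bar). Cover: 208 mm wide, 72 mm high, 8 mm thick.
- cover_grip (a point): Centre of the cover's grip bar: black round bar along the copier's y, 12 mm thick, 104 mm long, on a 7 mm thick neck at the cover's top edge, 88 mm from its hinge; can be pinched or hooked from above. In the copier's frame, at joint value q: x = -128 - 88 sin(q - 0.21), y = 0, z = 55 + 88 cos(q - 0.21) mm.
- cover_hinge (a point): Point on the cover's hinge axis, which runs along the copier's y, at the middle of the cover's lower edge: x = -128, y = 0, z = 55 mm in the copier's frame.
- lid (a joint): Hinge of the document lid along its rear edge: 0 = shut (lying level), grows as its front edge rises, 60 degrees = 1.047 rad, stop at 1.4 rad (80 degrees). It falls shut from any angle when let go. The white lid is 164 x 310 x 16 mm, 0.25 to 0.5 kg.
- lid_tab (a point): Grip point of the lid's pull tab: a black tongue standing 36 mm out from the middle of the front edge, 34 mm wide (copier's y), 12 mm thick, flat sides. Point: 24 mm out, mid-thickness. Lid shut: x = -60, y = 0, z = 166 mm in the copier's frame; 182 mm before the hinge axis and 7 mm above it, turning with the lid. Pinch its sides from above.
- lid_hinge (a point): Point on the lid's hinge axis, which runs along the copier's y: x = 122, y = 0, z = 159 mm in the copier's frame.
- order_book: Tan order book lying on the left of the counter, 240 x 150 x 19 mm; origin at the centre of its underside. Leave it alone.
- calculator: Dark desk calculator, 150 x 105 x 21 mm, lying on the right; origin at the centre of its underside. Leave it alone.
- stapler: Black stapler, 160 mm long, 57 mm high, front left; origin at the centre of its underside. Leave it alone.
- oil_filter: White and orange oil filter can, 69 mm across, 94 mm high, standing on the left of the copier; origin at the centre of its underside. Leave it alone.
- yellow_carton: Yellow carton, 85 x 60 x 42 mm, front right; origin at the centre of its underside. Leave it alone.
- relay: Black cube relay with brass pins upwards, 27 x 27 x 36 mm, front right; origin at the centre of its underside. Leave it alone.
- tape_measure: Yellow pocket tape measure, 80 x 34 x 60 mm, front right; origin at the centre of its underside. Leave it alone.

How it is judged (in metres and radians):
On the way, in this order (a step that is already met when the one before it is completed fails the run):
1. the front cover is pulled down all the way (value of joint front_cover above 0.95 rad), for 0.2 s.
2. the front cover is pushed back up and shut, the lid still shut (value of joint front_cover below 0.05 rad and value of joint lid below 0.1 rad), for 0.2 s.
At the end, for the whole second after the job is handed in: The gripper's fingers are still holding the lid (contact over 0.3 N) and it stands still at 60 degrees, within 6 degrees (0.942 to 1.152 rad); the front cover is shut (under 0.05 rad) (value of joint lid between 0.942 and 1.152 rad and velocity of joint lid between -0.08 and 0.08 rad/s and contact force between the fingers and lid above 0.3 N and value of joint front_cover below 0.05 rad); the arm keeps its last pose, push and grip.
It fails at once if the lid was let drop (it fell faster than 2 rad/s) (velocity of joint lid below -2 rad/s).
It fails at once if something else on the counter was moved more than 30 mm or tipped over (distance of any of order_book, calculator, stapler, oil_filter, yellow_carton, relay, tape_measure from where it was at the start of the episode above 0.03 m or angle between any of order_book, calculator, stapler, oil_filter, yellow_carton, relay, tape_measure's own z axis and vertical above 0.4 rad).
It also fails if it takes over 56 s, if anything falls off the work surface, if the arm or the gripper's body presses on something with over 40 N, if the wrist force passes 120 N, or if a joint passes its speed limit or range.

### The arm

A 6-joint arm with a two-finger parallel gripper is mounted at the origin on a cart in front of the work surface, level with it; the furniture and walls round the work are solid. World frame = base frame: x ahead of the robot, y to its left, z up, the work surface at z = 0. Lengths are in mm, angles in rad, forces in N, time in s.
With the tool pointing down it reaches from about 325 to 1000 mm from the base axis. Payload 5.1 kg.
Tool frame: the origin (TCP) lies at the very end of the fingers, on their centre line; the grasp point (between the pads) lies env.grasp_offset behind it (env.grasp_offset is the distance from the TCP to the grasp point, in mm); z points along the fingers, y is the line along which they close (so a half turn about z gives the same grasp; the last joint's range is limited). The gripper opens to 85 mm and grips with 20 to 120 N. Pads are 22 mm wide; open, the fingers measure 114 mm over their backs; the gripper's body (76 mm by 85 mm) begins 54 mm behind the grasp point. The pads swing forward as they close: fully open they stand 13 mm farther back than shut.
Start: joints at [-1.415, 0.124, 1.65, -0, 1.367, -0.083], TCP at [153.717, -631.55, 231.322] pointing down, gripper open.
Joint ranges: [-2.61, 2.61], [-1.02, 2.33], [0.03, 2.71], [-1.35, 4.49], [0.32, 2.68], [-2.91, 2.91]. Speed limits (rad/s): [2.57, 2.57, 3.14, 3.14, 3.14, 3.14].

### API

Orientations are given as a unit quaternion [w, x, y, z].
In Python, from plant import env, claw, solver, snapshot, camera_info gives the robot as it stands. Calls block until the motion is done:
- env.move_pose(position, orientation): joint-space move of the TCP to a pose.
- env.move_linear(position, attitude=None, velocity=150, until_force=None): straight line of the TCP; attitude=None keeps the orientation; velocity is the mean speed in mm/s. With until_force (N) it stops when the force on the tool has changed by that much, and returns True; else False.
- env.move_j(angles): joint-space move.
- claw.release() and claw.close(newtons=None): open the fingers fully, or close them until they stop; newtons is the grip in N (None keeps the last).
- env.hold(seconds).
- solver.ik(position, orientation): joint angles nearest the present ones, or None.
- env.get_state(): the state.
- snapshot(name): name is "scene" or "top"; returns the picture (400x640x3 uint8, blue, green, red); there is no depth.
- camera_info(name): a dict with "fovy" (degrees; the focal length in pixels is half the picture's height over the tangent of half this angle, whatever the lens; pixels are square), "cx", "cy" (the principal point, pixels), "pose" (4x4, takes a point from camera to world coordinates). Camera axes: x right, y down, z forward; pixel columns grow to the right and rows downward; lengths in mm; the calibration is good to about 2 mm. A picture is of the moment at which its call begins. camera_info takes no time and is no camera call.
A pose or a line that the arm cannot do raises env.Unreachable and nothing moves.
- env.sign_off(): hands the job in; it is judged then, once.
The state is a dict: "time": time; "q": joint angles; "qvel": joint speeds; "joint_efforts": joint torques, N m; "tool_pos": TCP position; "ee_rot": TCP orientation; "ft_force": force on the tool from outside, world axes, zero at the start; "wrist_torque": the same for the moment, N m; "width": finger opening in mm; "grip_force": force on a finger pad.
Only numpy, scipy, OpenCV 4.12 (cv2) and the standard library are available. Lean on these libraries where they do the work, as an engineer would, in place of code of your own. Each camera call takes 0.05 s, during which the arm holds its last target. There are 200 camera calls.

## Working session

There is one attempt and no reset: what is moved stays moved. The work goes in short steps, each a Python script; the robot and the scene stay as the last script left them, time stands still between calls to the robot, and variables do not carry over. Pictures are saved under pics/ and viewed, at most 10 in all, crops included, and the job is handed in when it is done.

```bash
mkdir -p pics; ls; python3 - <<'E'
from plant import env,claw,solver,snapshot,camera_info
import cv2,numpy as np
for n in("scene","top"):
    cv2.imwrite(f"pics/{n}0.png",snapshot(n)); c=camera_info(n); print(n,c["fovy"],c["cx"],c["cy"],np.round(c["pose"],3).tolist(),{k for k in c})
print(env.grasp_offset,env.get_state())
E
```

```text
pics
scene 52.98477055522655 322.3395789737962 207.83993495977057 [[0.863, -0.39, 0.321, 53.876], [-0.505, -0.64, 0.579, -782.071], [-0.02, -0.662, -0.749, 1199.667], [0.0, 0.0, 0.0, 1.0]] {'fovy', 'cy', 'cx', 'pose'}
top 47.21860867587118 318.763825539801 194.3158658610148 [[0.006, -0.991, 0.133, 336.056], [-1.0, -0.006, -0.0, 14.895], [0.001, -0.133, -0.991, 1440.665], [0.0, 0.0, 0.0, 1.0]] {'fovy', 'cy', 'cx', 'pose'}
18.700000000000003 {'time': 0.1, 'q': array([-1.41458211e+00,  1.24439171e-01,  1.65154810e+00,  1.30676398e-05,
        1.36750339e+00, -8.25955663e-02]), 'qvel': array([ 9.95337609e-05, -9.04236209e-04, -3.91167934e-03, -7.21245311e-04,
        1.44094904e-04,  1.79843422e-03]), 'joint_efforts': array([ 1.08678163e-03, -4.24931824e+01, -3.66652179e+01, -9.15172109e-05,
        3.91425885e-03, -7.63488686e-07]), 'tool_pos': array([ 153.64623733, -631.00679731,  230.17010789]), 'ee_rot': array([-9.48592362e-04,  9.92879412e-01,  1.19119989e-01, -2.85304729e-05]), 'ft_force': array([0.20535006, 0.33949933, 0.07484565]), 'wrist_torque': array([ 0.00191259, -0.03947228, -0.01638242]), 'grip_force': 0.0, 'width': 85.5209618328988}
```

View pics/scene0.png

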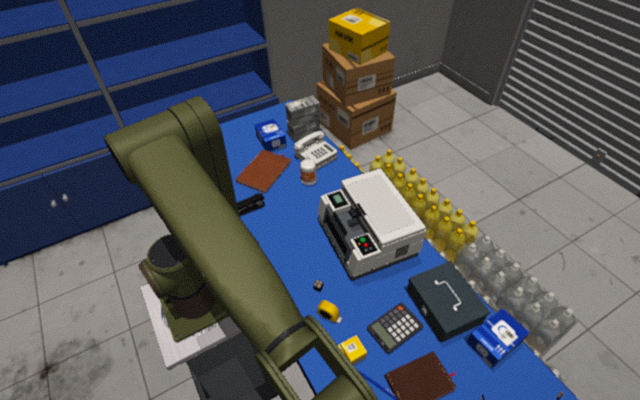

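View pics/top0.png

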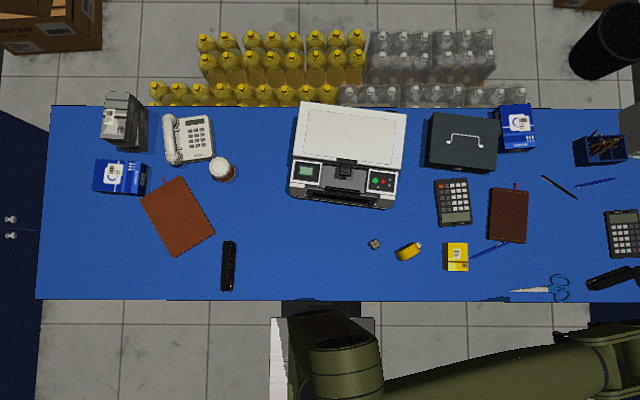

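The top view shows the copier with lid corners near (299,102), (407,113), (403,166) and (291,155), and the tab near (345,168). It is slightly yawed, with the cover's bar around (342,190). I'll zoom in to get precise points.

```bash
python3 - <<'E'
import cv2
a=cv2.imread("pics/top0.png")[95:215,275:425]; cv2.imwrite("pics/c1.png",cv2.resize(a,None,fx=5,fy=5,interpolation=cv2.INTER_CUBIC))
E
```

```text
(no output)
```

View pics/c1.png

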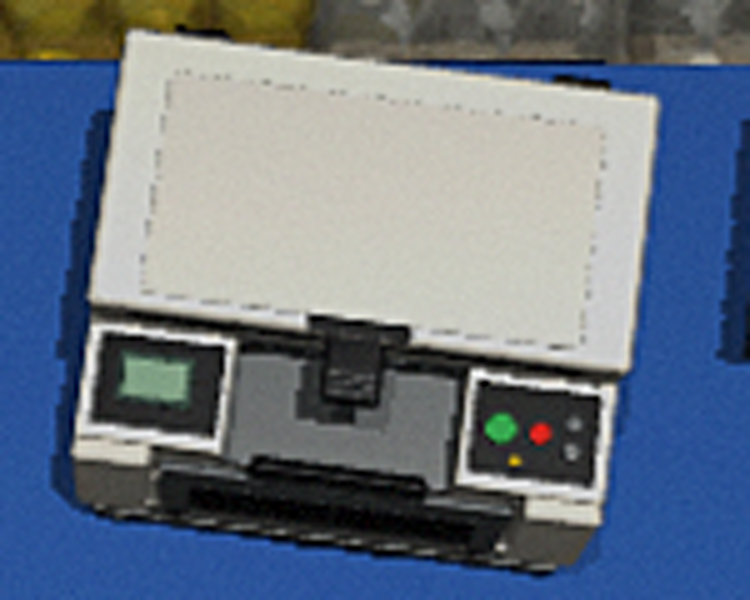

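```bash
cat > h.py <<'E'
import numpy as np,cv2,json,os
from scipy.optimize import least_squares
from scipy.spatial.transform import Rotation as R
def cam(n):
    from plant import camera_info
    c=camera_info(n); f=200/np.tan(np.radians(c["fovy"])/2)
    return f,c["cx"],c["cy"],np.linalg.inv(np.array(c["pose"]))
def proj(P,c):
    f,cx,cy,M=c; p=np.atleast_2d(P)@M[:3,:3].T+M[:3,3]
    return np.c_[f*p[:,0]/p[:,2]+cx,f*p[:,1]/p[:,2]+cy]
def w(P,pose):
    x,y,a=pose; P=np.atleast_2d(np.array(P,float)); c,s=np.cos(a),np.sin(a)
    return np.c_[x+c*P[:,0]-s*P[:,1],y+s*P[:,0]+c*P[:,1],P[:,2]]
E
python3 - <<'E'
from h import *
c=cam("top")
# left in picture = +y
M=np.array([[128,155,175],[128,-155,175],[-36,-155,175],[-36,155,175],[-72,17,172],[-72,-17,172]],float)
px=np.array([[128,31],[658,97],[630,372],[90,303],[322,397],[378,405]])/5+[275,95]-.4
r=least_squares(lambda p:(proj(w(M,p),c)-px).ravel(),[600,0,0])
print(r.x,np.round(r.fun,1)); s=cam("scene")
bar=w([[-110,52,147],[-110,-52,147]],r.x); print((proj(bar,c)-[275,95]+.4)*5)
print(proj(w(M,r.x),s)); print(w([[-110,0,141],[-60,0,166]],r.x))
json.dump(list(r.x),open("pose.json","w"))
E
```

```text
[ 6.33254500e+02 -6.69335201e+01 -1.23096398e-01] [-0.6 -0.8  0.8 -0.6  0.4  0.4 -0.8  0.3 -0.3  0.3  0.5  0.3]
[[249.6250802  463.57356509]
 [430.29035331 486.75921074]]
[[380.35487611 167.26405683]
 [426.48364646 226.50207524]
 [382.00726013 243.16097004]
 [340.41243329 180.08872369]
 [347.95544561 209.84559503]
 [352.36939528 216.82367294]]
[[524.08684767 -53.4270866  141.        ]
 [573.7085077  -59.56637454 166.        ]]
```

```bash
cat >> h.py <<'E'
pose=json.load(open("pose.json")) if os.path.exists("pose.json") else None
def quat(phi=0):
    "tool z at phi from straight down toward copier +x; tool y along -copier y"
    r=R.from_euler("z",pose[2])*R.from_euler("y",-phi)*R.from_euler("x",np.pi)
    q=r.as_quat(); return [q[3],q[0],q[1],q[2]]
def bar(q): return np.array([-128-88*np.sin(q-.21),0,55+88*np.cos(q-.21)])
def W(p): return w(p,pose)[0]
E
python3 - <<'E'
from h import *
from plant import env,claw,snapshot
Q=quat()
claw.close(20)
b=bar(0); st=b+[24,35,-10]
env.move_pose(W(st+[0,0,110]),Q)
print(env.get_state()["tool_pos"],W(st+[0,0,110]),env.get_state()["time"])
print(env.move_linear(W(st),velocity=80,until_force=6),env.get_state()["tool_pos"])
for q in (.1,.2,.3,.4,.5,.62):
    env.move_linear(W(bar(q)+[17,35,-8]),velocity=60); s=env.get_state(); print(q,s["ft_force"].round(1))
cv2.imwrite("pics/a.png",cv2.resize(snapshot("top")[95:235,265:435],None,fx=4,fy=4))
cv2.imwrite("pics/b.png",cv2.resize(snapshot("scene")[130:310,260:460],None,fx=3,fy=3))
a=np.hstack([cv2.imread("pics/a.png")[:540,:400*1],cv2.imread("pics/b.png")[:540,:400]]);cv2.imwrite("pics/ab.png",a)
print(s["time"])
E
```

```text
[552.58802463 -22.31670193 241.04155626] [552.54461068 -21.68107895 241.0667205 ] 3.45
False [553.00659488 -21.74164641 131.81146256]
0.1 [ 0.6  0.2 -0.1]
0.2 [-0.4  0.7 -0.4]
0.3 [-0.7 -0.4  0.1]
0.4 [-0.2  1.1 -0.7]
0.5 [ 0.3 -0.1  0.5]
0.62 [ 0.4 -0.4 -0.2]
6.9167
```

View pics/ab.png

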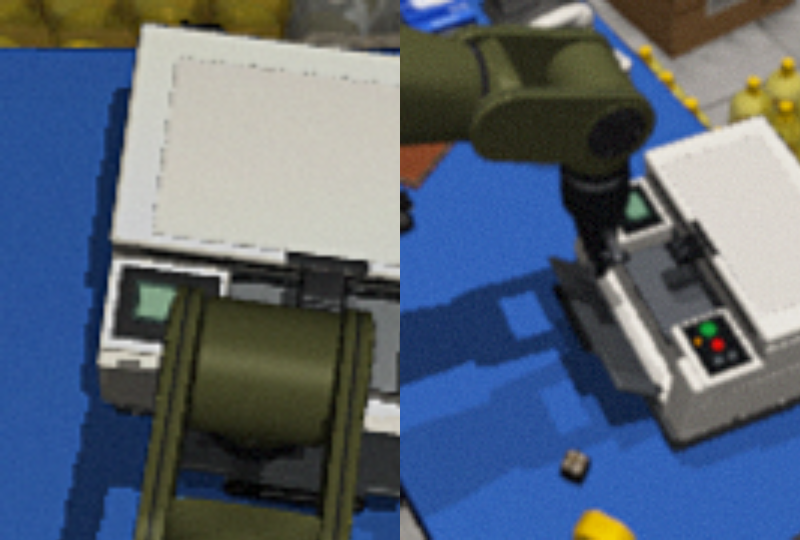

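The cover has swung open with the bar clear of the finger. I'll back off, check that it's at its stop, and stage the fingers in front of the bar.

```bash
python3 - <<'E'
from h import *
from plant import env,claw,snapshot
p=bar(.62)+[17,35,-8]
env.move_linear(W(p+[0,0,70]),velocity=150)
f=bar(1.05)+[-50,0,-14]
env.move_linear(W([f[0],35,p[2]+70]),velocity=200)
env.move_linear(W([f[0],35,f[2]]),velocity=150,until_force=6)
s=env.get_state();print(s["time"],s["tool_pos"],W([f[0],35,f[2]]))
for q in (.62,.95,1.05): print(q,((proj(np.array([W(bar(q)+[0,y,0]) for y in(-52,52)]),cam("scene"))-[300,170])*5).round().tolist())
cv2.imwrite("pics/d.png",cv2.resize(snapshot("scene")[170:290,300:450],None,fx=5,fy=5))
E
```

```text
9.0667 [396.65073061  -2.41522223 100.39121371] [395.86613878  -2.29651478  99.73672867]
0.62 [[159.0, 350.0], [98.0, 240.0]]
0.95 [[126.0, 376.0], [66.0, 265.0]]
1.05 [[117.0, 385.0], [58.0, 274.0]]
```

View pics/d.png

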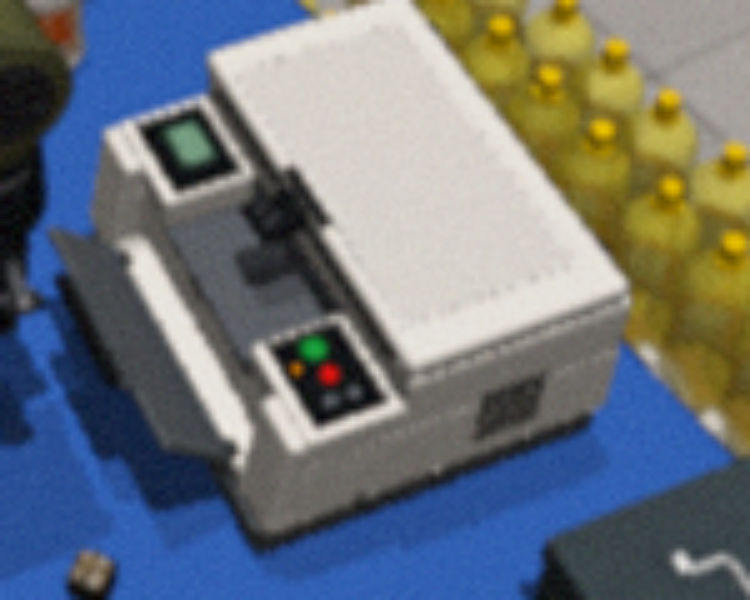

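The cover is fully down, with the bar at about (62,280)–(122,385), matching 1.05 rad. Next I'll push it shut and plan the lid arc.

```bash
cat >> h.py <<'E'
def lidpt(t): return np.array([122-182*np.cos(t)+7*np.sin(t),0,159+182*np.sin(t)+7*np.cos(t)])
def tcp(t,phi,go,d=0):
    "TCP for tab grasp at lid angle t, tool tilt phi; d = retreat along tool axis"
    return lidpt(t)+(go-d)*np.array([np.sin(phi),0,-np.cos(phi)])
E
python3 - <<'E'
from h import *
from plant import env,claw,snapshot,solver
for q in (.9,.75,.6,.45,.3,.15,.05):
    env.move_linear(W(bar(q)+[-17,35,-12]),velocity=80)
hit=env.move_linear(W(bar(0)+[-9,35,-10]),velocity=25,until_force=5)
env.hold(.4)
s=env.get_state();print(hit,s["time"],s["tool_pos"],W(bar(0)+[-17,35,-10]),s["ft_force"].round(1))
env.move_linear(W(bar(0)+[-45,35,-6]),velocity=80)
env.move_linear(W(bar(0)+[-60,0,110]),velocity=200)
print(env.get_state()["time"])
cv2.imwrite("pics/e.png",cv2.resize(snapshot("scene")[170:290,300:450],None,fx=5,fy=5))
go=env.grasp_offset
for ph0 in (20,30,35,40,45,50,60):
    r=[]
    for t in range(0,61,15):
        ph=np.radians(ph0-t); j=solver.ik(W(tcp(np.radians(t),ph,go)),quat(ph)); r.append(None if j is None else np.round(j,2).tolist())
    print(ph0,r)
E
```

```text
True 12.4083 [511.8616358  -16.60364519 129.09840384] [511.85484946 -16.64686284 131.0667205 ] [ 0.2  1.1 -0.1]
13.675
20 [[-0.21, -0.15, 2.1, 0.04, 0.85, 1.46], [-0.2, -0.04, 1.89, 0.01, 1.21, 1.49], [-0.19, 0.12, 1.65, -0.01, 1.55, 1.51], [-0.18, 0.32, 1.4, -0.03, 1.87, 1.51], [-0.17, 0.53, 1.12, -0.04, 2.18, 1.51]]
30 [[-0.22, -0.23, 2.2, 0.08, 0.66, 1.43], [-0.2, -0.14, 1.99, 0.02, 1.03, 1.48], [-0.19, 0.02, 1.75, -0.0, 1.37, 1.5], [-0.18, 0.22, 1.49, -0.02, 1.7, 1.51], [-0.18, 0.44, 1.21, -0.03, 2.02, 1.51]]
35 [[-0.22, -0.27, 2.25, 0.11, 0.55, 1.4], [-0.21, -0.18, 2.04, 0.04, 0.94, 1.47], [-0.2, -0.03, 1.8, 0.01, 1.28, 1.5], [-0.19, 0.17, 1.54, -0.01, 1.61, 1.51], [-0.18, 0.39, 1.26, -0.02, 1.93, 1.51]]
40 [[-0.23, -0.3, 2.29, 0.15, 0.45, 1.35], [-0.21, -0.23, 2.09, 0.05, 0.84, 1.46], [-0.2, -0.08, 1.85, 0.01, 1.19, 1.49], [-0.19, 0.12, 1.59, -0.01, 1.52, 1.51], [-0.18, 0.34, 1.3, -0.02, 1.84, 1.51]]
45 [[-0.23, -0.32, 2.34, 0.23, 0.35, 1.28], [-0.22, -0.27, 2.14, 0.07, 0.75, 1.44], [-0.2, -0.12, 1.9, 0.02, 1.1, 1.48], [-0.19, 0.07, 1.64, -0.0, 1.43, 1.5], [-0.18, 0.29, 1.35, -0.02, 1.76, 1.51]]
50 [None, [-0.22, -0.3, 2.19, 0.09, 0.65, 1.42], [-0.21, -0.17, 1.95, 0.03, 1.01, 1.48], [-0.19, 0.02, 1.69, 0.01, 1.34, 1.5], [-0.18, 0.24, 1.41, -0.01, 1.67, 1.51]]
60 [None, [-0.23, -0.36, 2.29, 0.17, 0.44, 1.34], [-0.21, -0.25, 2.06, 0.06, 0.82, 1.45], [-0.2, -0.07, 1.8, 0.02, 1.16, 1.49], [-0.19, 0.14, 1.51, -0.0, 1.49, 1.51]]
```

View pics/e.png

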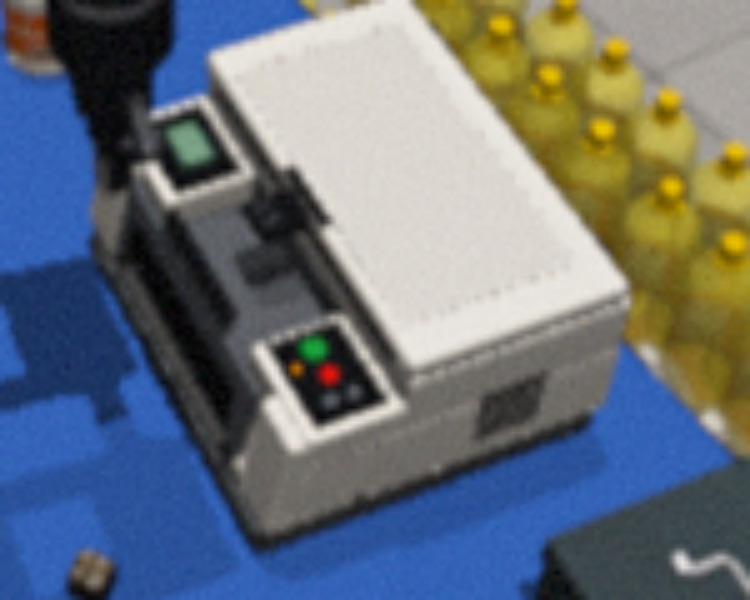

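The cover is shut: the bar is back along (130,200)–(230,340), and contact came exactly where the shut bar should be. Now the tab grasp.

```bash
python3 - <<'E'
from h import *
from plant import env,claw,snapshot,solver
go=env.grasp_offset; ph=np.radians(35); o=np.array([-2,0,0])
claw.release()
env.move_pose(W(tcp(0,ph,go,80)+o),quat(ph))
print(env.get_state()["time"])
print(env.move_linear(W(tcp(0,ph,go)+o),velocity=60,until_force=6))
claw.close(40); env.hold(.2)
s=env.get_state();print(s["time"],s["tool_pos"],W(tcp(0,ph,go)+o),s["width"],s["grip_force"],s["ft_force"].round(1))
cv2.imwrite("pics/f.png",cv2.resize(snapshot("scene")[170:290,300:450],None,fx=5,fy=5))
E
```

```text
15.2167
False
17.425 [582.13886516 -61.36586399 151.04464922] [582.36836008 -60.63778825 150.68185677] 33.57193125133589 39.55261409282684 [-6.  -2.9  3.5]
```

View pics/f.png

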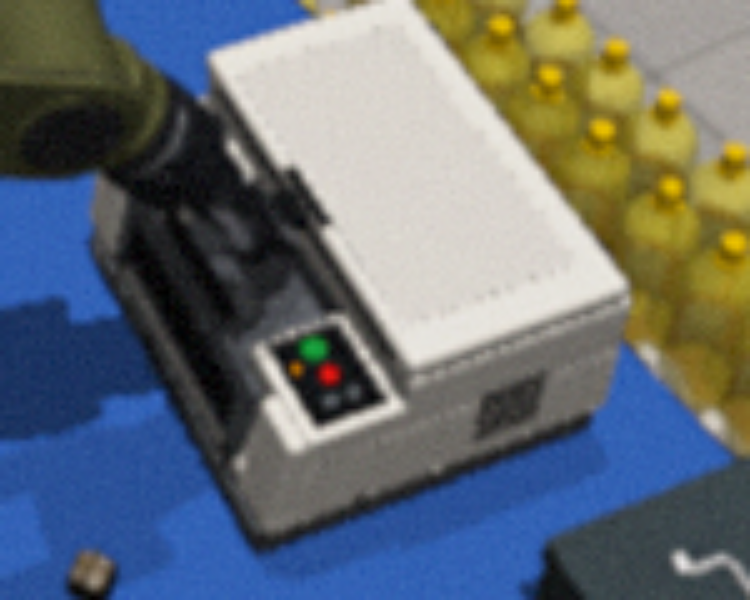

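The fingers have the tab: width 33.6 mm and side forces of only a few newtons. Next I'll lift along the arc.

```bash
python3 - <<'E'
from h import *
from plant import env,claw,snapshot
go=env.grasp_offset; claw.close(60)
for d in range(4,61,4):
    t=np.radians(d); ph=np.radians(35)-t; o=2*np.array([-np.cos(t),0,np.sin(t)])
    env.move_linear(W(tcp(t,ph,go)+o),quat(ph),velocity=50)
    s=env.get_state()
    if d%12==0: print(d,s["time"],s["width"].round(1),s["grip_force"].round(1),s["ft_force"].round(1))
    if np.linalg.norm(s["ft_force"])>40 or s["width"]<31: print("ABORT",d,s["ft_force"],s["width"]);break
env.hold(.5)
s=env.get_state(); print(s["time"],s["tool_pos"],W(tcp(t,ph,go)+o),s["width"],s["ft_force"].round(1))
M=[[lidpt(t)[0],0,0]]
e=lambda u,y:[122-u*np.cos(t)+16*np.sin(t),y,159+u*np.sin(t)+16*np.cos(t)]
P=np.array([W(e(u,y)) for u,y in((158,155),(158,-155),(-6,-155),(-6,155))])
print(((proj(P,cam("scene"))-[290,90])*3.5).round().tolist())
cv2.imwrite("pics/g.png",cv2.resize(snapshot("scene")[90:260,290:490],None,fx=3.5,fy=3.5))
E
```

```text
Traceback (most recent call last):
AttributeError: 'float' object has no attribute 'round'
```

Only the print failed; the lid is held at 12°. I'll continue from there.

```bash
python3 - <<'E'
from h import *
from plant import env,claw,snapshot
go=env.grasp_offset
for d in range(12,61,4):
    t=np.radians(d); ph=np.radians(35)-t; o=2*np.array([-np.cos(t),0,np.sin(t)])
    env.move_linear(W(tcp(t,ph,go)+o),quat(ph),velocity=50)
    s=env.get_state()
    if d%12==0: print(d,s["time"],s["width"],s["grip_force"],s["ft_force"].round(1))
    if np.linalg.norm(s["ft_force"])>40 or s["width"]<31: print("ABORT",d,s["ft_force"],s["width"]);break
env.hold(.5)
s=env.get_state(); print(s["time"],s["tool_pos"],W(tcp(t,ph,go)+o),s["width"],s["ft_force"].round(1))
e=lambda u,y:[122-u*np.cos(t)+16*np.sin(t),y,159+u*np.sin(t)+16*np.cos(t)]
P=np.array([W(e(u,y)) for u,y in((158,155),(158,-155),(-6,-155),(-6,155))])
print(((proj(P,cam("scene"))-[290,90])*3.5).round().tolist())
cv2.imwrite("pics/g.png",cv2.resize(snapshot("scene")[90:260,290:490],None,fx=3.5,fy=3.5))
E
```

```text
12 19.1167 32.41193088099185 61.117170453071594 [-3.4 -4.4  0.1]
24 20.2917 33.140329818745805 61.17049276828766 [-5.4 -4.3  2. ]
36 21.4667 32.814232271503236 61.239495277404785 [-5.3 -4.3  3.1]
48 22.6417 33.16491266026832 61.223284006118774 [-5.3 -5.8  3. ]
60 23.8167 32.87026019559603 61.203038692474365 [-2.3 -5.5  3.2]
24.3167 [661.12622218 -71.47907999 305.49072622] [661.20064091 -70.39107081 304.90071868] 32.92570265117891 [-2.1 -5.7  2.7]
[[264.0, 194.0], [432.0, 409.0], [485.0, 483.0], [324.0, 277.0]]
```

View pics/g.png

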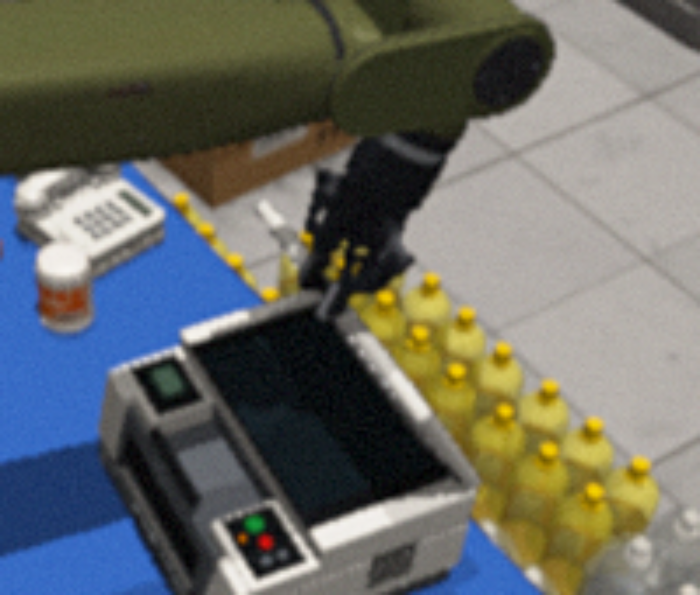

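The picture shows the lid nearly edge-on, running from (265,205) to (470,480) as predicted for 60°. The fingers are on the tab (33 mm), the cover is still shut, and the oil filter is untouched.

```bash
python3 -c "
from plant import env
print(env.sign_off(), env.get_state()['width'])"
```

```text
the job is handed in; nothing more can be done
the job is handed in; nothing more can be done
```

I've handed the job in: the front cover went all the way down and back up until shut, and the gripper is now holding the lid open at about 60° by its tab. The arm kept clear of everything else on the counter, and the hand-in gave no pass or fail result.

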